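# Hold a blade gauge on its setting block

## Robot

A 6-joint arm with a two-finger parallel gripper is mounted at the origin on a cart in front of the work surface, level with it; the furniture and walls round the work are solid. World frame = base frame: x ahead of the robot, y to its left, z up, the work surface at z = 0. Lengths are in m, angles in rad, forces in N, time in s.
With the tool pointing down it reaches from about 0.375 to 0.925 m from the base axis. Payload 5.7 kg.
Tool frame: the origin (TCP) lies midway between the tips of the shut fingers; the grasp point (between the pads) lies 19 mm behind it; z points along the fingers, y is the line along which they close (so a half turn about z gives the same grasp; the last joint's range is limited). The gripper opens to 88 mm and grips with 3 to 60 N. Pads are 20 mm wide; open, the fingers measure 115 mm over their backs; the gripper's body (75 mm by 178 mm) begins 61 mm behind the grasp point.
Start: joints at [1.134, 0.359, 1.51, -0, 1.272, -0.115], TCP at [0.19, 0.569, 0.223] pointing down, gripper open.
Joint ranges: [-2.97, 2.97], [-1.01, 2.36], [0.21, 2.38], [-0.96, 4.11], [0.2, 2.71], [-2.98, 2.98]. Speed limits (rad/s): [2.39, 2.39, 3.14, 3.14, 3.14, 3.14].

## Interface

Orientations are given as [roll, pitch, yaw] about the fixed x, y, z axes, in that order (R = Rz(yaw) Ry(pitch) Rx(roll)).
In Python, from plant import bot gives the robot as it stands.
- The arm moves only by the shell command python3 -m jog 'ROWS' [FORCE]. ROWS is JSON, a list of rows, each a list of 3 entries, a list of its own where there are three numbers: the shift along the tool's x, y, z in cm, then the turn, a rotation vector about the tool's x, y, z in degrees, then the opening in per cent of the stroke, from 0 (shut) to 100 (fully open). A call has 1 to 10 rows; each row shifts and turns the commanded pose from where the row before left it, along the tool's axes as they then stand; what a row does not reach is not made up. A row lasts 1/10 s, in which the tool goes at most 50 mm and 8.59 degrees, less where a joint would pass 70% of its speed; a pose out of reach is approached as far as the arm can. A call is refused whole if a number of a shift passes 5 or a number of a turn 8.59, either way. A call with a gripper value outside its range is refused whole. The fingers move at their own pace and stop on an object; FORCE is the grip in N (left out, the last holds). Time passes only in rows, so rows that do not move let the fingers close. It gives the time, the measured TCP pose, the force, the opening and the grip force at its end, in the units of the state.
- bot.sense(): the state, without advancing time (a new reading comes with each control period).
- bot.camera(name): name is "scene" or "top"; returns a dict with "img" (480x640x3 uint8, red, green, blue), "camera_matrix" (3x3 intrinsics, pixels), "R" (3x3) and "t" (3): a world point X has camera coordinates R X + t. Camera axes: x right, y down, z forward; pixel columns grow to the right and rows downward; lengths in m; the calibration is good to about 2 mm. A picture is of the moment at which its call begins. There is no depth.
- bot.finish_job(): hands the job in; it is judged then, once.
The state is a dict: "clock": time; "joint_pos": joint angles; "joint_velocities": joint speeds; "tau": joint torques, N m; "tcp_pos": TCP position; "eef_rot": TCP orientation; "force": force on the tool from outside, world axes, zero at the start; "torque": the same for the moment, N m; "grip_width": opening from 0.0 (shut) to 1.0 (fully open); "grip_force": force on a finger pad.
Only numpy, scipy, OpenCV 4.12 (cv2) and the standard library are available. Lean on these libraries where they do the work, as an engineer would, in place of code of your own. Each camera call takes 0.05 s, during which the arm holds its last target. There are 200 camera calls.

## Task

Check the blade gauge: take it by its handle up out of its stand, slide its flat blade edgewise down into the slot of the setting block right beside the steel pointer, and, with the gauge upright, press gently on the slot's floor until the sprung blade has gone about half of its travel into the handle. Finish while holding it there, steady and still pressed: do not let go. Leave the vial, the small tin and the spanner where they are.

Things in the scene. Friction and masses are not known exactly. Their poses are not given: they have to be found in the camera images.
- handle (a point): Grip centre of the gauge: a black box-shaped handle, 34 mm (its x) by 22 mm (its y) by 73 mm tall, gripped across the 22 mm. This point is its axis, 42 mm above the underside of the gauge's 46 x 42 x 5 mm steel collar (just below the handle); the handle reaches 36 mm above and 37 mm below this point, with a 6 mm steel stud (16 mm across) on top. z points up along the handle, x along the blade's width, y through the blade's thickness. The gauge weighs about 0.15 to 0.25 kg.
- gauge: The same gauge; origin at the centre of the underside of its collar, axes as for the handle point. At the start the collar rests on the stand's top and the blade hangs down through the stand's window.
- blade_tip (a point): Centre of the lower edge of the gauge's flat steel blade: 16 mm wide (along gauge x), 4 mm thick (along gauge y), sticking out 50 mm below the collar, so at rest 92 mm below the handle point. Axes as the handle's. Once the blade is pushed in the tip moves up with it.
- blade (a joint): How far the sprung blade is pushed up into the handle, in m: 0 fully out (as at the start), 0.012 fully in. About 1.2 N starts it, then 0.5 N per mm (about 4 N at half travel).
- stand: Aluminium gauge stand, fixed: foot 90 x 80 mm, top plate 70 x 70 mm whose upper face is 80 mm above the worktop, with a 28 (x) x 16 mm (y) window in its middle in which the blade hangs, and a cheek on either side (y). Origin at the centre of its underside, z up. The gauge lifts straight up; the blade is clear once lifted 55 mm.
- block: Aluminium setting block, fixed: 90 mm (x) by 50 mm (y), upper face 40 mm above the worktop, on a steel foot plate 116 x 76 mm. A slot 9 mm wide and 25 mm deep runs the whole length along the block's x through its middle, open at both ends, its mouth widened to 17 mm by sloping edges; its floor is 15 mm above the worktop. Dark graduation lines every 10 mm. Origin at the centre of its underside, z up.
- mark (a point): The marked spot: on the slot's floor, on the slot's centre line, right beside the dark steel pointer clip that sits on the block's rim on its +y side (12 mm wide, 3 mm above the rim, its tip towards the slot). The clip sits anywhere up to 25 mm either way of the block's middle. The axes are the block's: x along the slot, y across it, z up. The blade's tip must rest here with its width along x (either way round).
- vial_mid (a point): Bystander: small capped glass vial, 25 mm across, 52 mm tall, standing; point half-way up.
- small_tin_mid (a point): Bystander: round white sample tin, 56 mm across, 33 mm tall; point half-way up.
- flat_spanner_mid (a point): Bystander: spanner lying flat, 144 mm long (its y), 27 mm wide, 6 mm thick; point at its middle.
Things that resemble listed ones, but are neither listed nor needed, are in the scene too. Leave any pink look-alike of the block alone. Leave any blue look-alike of the stand alone.

How it is judged:
On the way, in this order (a step that is already met when the one before it is completed fails the run):
1. the gauge is lifted clear of its stand, blade tip above the stand's top (height (world z) of blade_tip above 0.084 m and contact force between the fingers and gauge above 1 N), for 0.1 s.
2. the blade is in the slot at the pointer, its tip lower than the rim and its width along the slot (x of blade_tip in the frame of mark between -0.007 and 0.007 m and y of blade_tip in the frame of mark between -0.006 and 0.006 m and z of blade_tip in the frame of mark below 0.02 m and angle between the x axis of handle and the x axis of mark, either way round below 0.25 rad), for 0.05 s.
At the end, for the whole second after the job is handed in: Gauge still in the fingers, clear of the stand, upright within 0.1 rad; blade tip on the slot floor within 7 mm of the mark along the slot (6 mm across, 2.5 mm in height); blade pushed in steadily by 3 to 9 mm; force on the block 0.8 to 8 N (x of blade_tip in the frame of mark between -0.007 and 0.007 m and y of blade_tip in the frame of mark between -0.006 and 0.006 m and z of blade_tip in the frame of mark below 0.0025 m and angle between handle's own z axis and vertical below 0.1 rad and value of joint blade between 0.003 and 0.009 m and velocity of joint blade between -0.01 and 0.01 m/s and contact force between block and anything else between 0.8 and 8 N and contact force between the fingers and gauge above 2 N and contact force between stand and anything else below 0.1 N); the arm keeps its last pose, push and grip.
It fails at once if the block is pressed or struck with more than 25 N (contact force between block and anything else above 25 N).
It fails at once if the vial moved more than 20 mm or tipped (distance of vial_mid from where it was at the start of the episode above 0.02 m or angle between vial_mid's own z axis and vertical above 0.5 rad).
It fails at once if the small tin moved more than 20 mm or tipped (distance of small_tin_mid from where it was at the start of the episode above 0.02 m or angle between small_tin_mid's own z axis and vertical above 0.5 rad).
It fails at once if the spanner moved more than 20 mm or tipped (distance of flat_spanner_mid from where it was at the start of the episode above 0.02 m or angle between flat_spanner_mid's own z axis and vertical above 0.5 rad).
It also fails if it takes over 38 s, if anything falls off the work surface, if the arm or the gripper's body presses on something with over 40 N, if the wrist force passes 120 N, or if a joint passes its speed limit or range.

## Working session

There is one attempt and no reset: what is moved stays moved. The work goes in short steps, Python scripts to look and compute and a shell command to move; the robot and the scene stay as the last step left them, time stands still between calls to the robot, and variables do not carry over. Pictures are saved under pics/ and viewed, at most 10 in all, crops included, and the job is handed in when it is done.

```bash
mkdir -p pics
cat > h.py <<'E'
import numpy as np, cv2
from plant import bot
def grab(n,tag):
    c=bot.camera(n); cv2.imwrite(f'pics/{tag}.png',c['img'][:,:,::-1]); np.savez(f'{tag}.npz',**c); return c
def ray(c,uv):
    K,R,t=c['camera_matrix'],c['R'],np.ravel(c['t']); d=R.T@np.linalg.solve(K,[uv[0],uv[1],1.]); return -R.T@t,d
def onz(c,uv,z):
    o,d=ray(c,uv); return o+d*(z-o[2])/d[2]
def proj(c,X):
    p=c['camera_matrix']@(c['R']@np.array(X)+np.ravel(c['t'])); return p[:2]/p[2]
E
python3 - <<'E'
from h import *
for n in('scene','top'):
    c=grab(n,n+'0'); print(n,ray(c,(320,240)))
print(bot.sense())
E
```

```text
scene (array([-0.11392879, -0.23918434,  1.04294235]), array([ 0.56089671,  0.24184594, -0.79192456]))
top (array([0.38168941, 0.03740784, 1.13588538]), array([ 0.16883461,  0.02146156, -0.98542074]))
{'clock': 0.1, 'joint_pos': array([ 1.13390204e+00,  3.59426617e-01,  1.51133178e+00, -5.28558199e-06,
        1.27252340e+00, -1.15086594e-01]), 'joint_velocities': array([ 1.80890362e-03, -3.35780958e-04, -3.50437220e-03,  3.05725511e-04,
        7.58981979e-04,  7.41710658e-05]), 'tau': array([-1.02157446e-03, -5.16361928e+01, -2.71402788e+01,  6.76307478e-02,
        2.77938723e-02, -6.09522203e-05]), 'tcp_pos': array([0.18949861, 0.56861608, 0.22189457]), 'eef_rot': array([-3.13991411e+00, -1.88952104e-04,  2.81978636e+00]), 'force': array([ 0.30432014, -0.99542136,  0.11490145]), 'torque': array([ 0.01829598, -0.0579488 ,  0.00065741]), 'grip_force': 0.0, 'grip_width': 1.0009172689447445}
```

View pics/scene0.png

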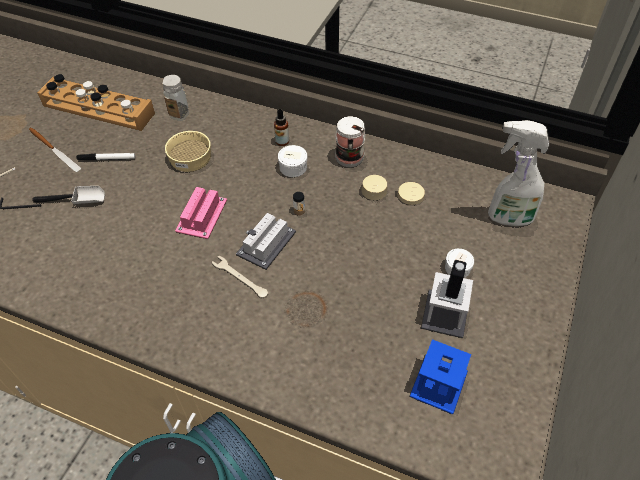

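View pics/top0.png

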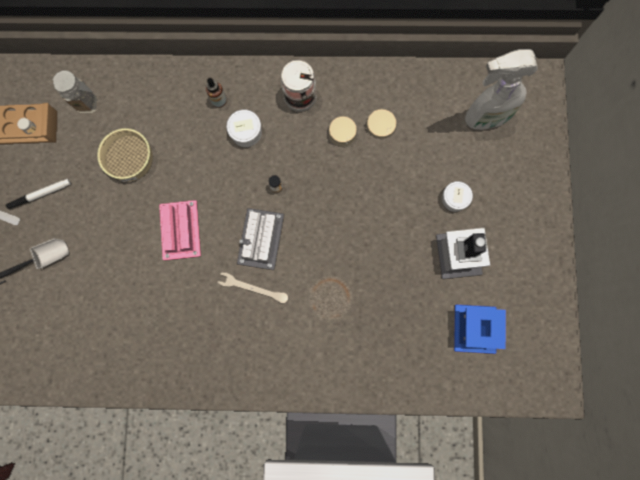

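The grey block with the dark clip is at top (262,238) / scene (267,238), and its pink look-alike at top (180,230). The aluminium stand with the black-handled gauge is at top (467,250) / scene (450,295), and its blue look-alike at top (480,328). I take the grey block because it is the aluminium one and carries a steel clip, and the aluminium stand because it holds the gauge. I'll confirm both in one enlarged crop.

Run:
```python
from h import *
t=cv2.imread('pics/top0.png'); s=cv2.imread('pics/scene0.png')
def cr(i,x,y,w=80,h=60): return cv2.resize(i[y:y+h,x:x+w],(400,300),interpolation=cv2.INTER_CUBIC)
cv2.imwrite('pics/crop1.png',np.vstack([np.hstack([cr(t,222,206),cr(t,428,222)]),np.hstack([cr(s,227,207),cr(s,400,242,128,96)])]))
```

```text
(no output)
```

View pics/crop1.png

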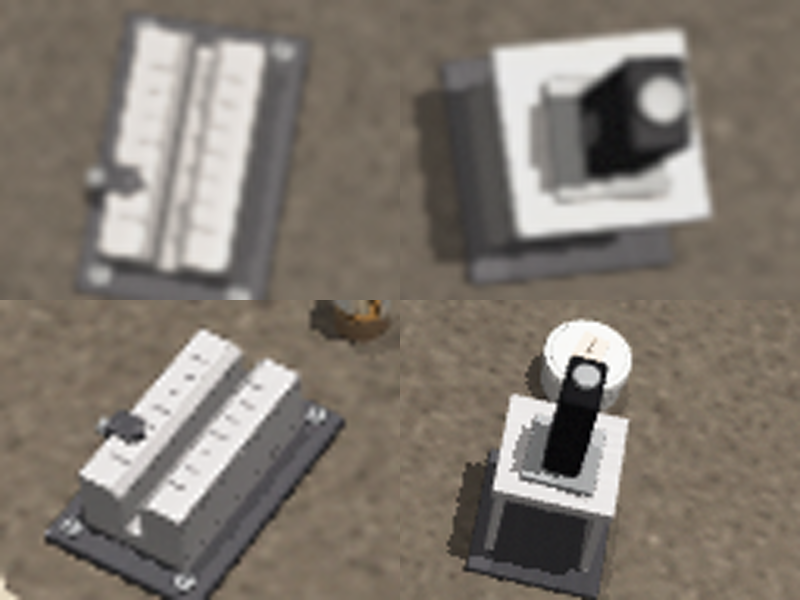

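The crop confirms both. The bare aluminium block has the dark clip on its left rim at top pixel about (246,242), and the black-handled gauge stands in the aluminium stand. Its handle's long side runs roughly along world x, so the fingers close roughly along y. Next I'll measure.

```bash
cat > meas.py <<'E'
from h import *
def blob(c,box,lo,hi,pick=None,k=4):
    x,y,w,h=box; im=cv2.resize(np.ascontiguousarray(c['img'][y:y+h,x:x+w]),None,fx=k,fy=k,interpolation=cv2.INTER_CUBIC)
    m=cv2.inRange(im,np.array(lo),np.array(hi)); n,l,st,ce=cv2.connectedComponentsWithStats(m)
    f=lambda p:(np.array(p)+.5)/k-.5+[x,y]
    return m,n,l,st,ce,f
def rect_world(c,pts,z):
    P=np.array([onz(c,p,z)[:2] for p in pts])*1000
    return cv2.minAreaRect(P.astype(np.float32))
if __name__=='__main__':
  for name,bb,sb,studbox in(('top0',(228,200,60,75),(440,222,55,50),(467,228,20,26)),('scene0',(235,205,65,65),(425,265,55,45),(450,255,20,16))):
    c=dict(np.load(name+'.npz'))
    for lab,box,z in(('block',bb,.04),('stand',sb,.08)):
        m,n,l,st,ce,f=blob(c,box,(190,)*3,(255,)*3)
        big=[i for i in range(1,n) if st[i,4]>1500]
        ys,xs=np.nonzero(np.isin(l,big)); print(name,lab,[st[i].tolist() for i in big],rect_world(c,f(np.c_[xs,ys]),z))
    m,n,l,st,ce,f=blob(c,studbox,(140,)*3,(255,)*3); print('stud',[(st[i].tolist(),f(ce[i]).round(2),onz(c,f(ce[i]),.164).round(4)) for i in range(1,n) if st[i,4]>80])
    # black handle
    m,n,l,st,ce,f=blob(c,(studbox[0]-15,studbox[1]-5,40,60),(0,)*3,(45,)*3); i=1+np.argmax(st[1:,4]); print('handle',st[i],f(ce[i]))
    # clip: 
    m,n,l,st,ce,f=blob(c,(238,225,25,30) if name=='top0' else (243,225,20,14),(0,)*3,(120,120,125))
    print('clip',[(st[i].tolist(),f(ce[i]).round(1),onz(c,f(ce[i]),.043).round(4)) for i in range(1,n) if st[i,4]>80])
E
python3 meas.py
```

```text
top0 block [[71, 46, 50, 129, 3637], [125, 59, 61, 180, 5640]] ((577.26416015625, 181.86940002441406), (49.093177795410156, 89.92071533203125), 82.03878784179688)
top0 stand [[29, 26, 170, 162, 10327]] ((551.9592895507812, -213.19851684570312), (69.80186462402344, 69.93138122558594), 6.949849605560303)
stud [([0, 0, 74, 40, 1722], array([474.89, 231.03]), array([ 0.5681, -0.2061,  0.164 ])), ([37, 39, 37, 35, 974], array([480.19, 241.53]), array([ 0.55  , -0.2146,  0.164 ])), ([59, 73, 21, 31, 211], array([484.97, 251.37]), array([ 0.5332, -0.2222,  0.164 ]))]
handle [  49   51   72   86 2918] [470.587817   247.47421179]
clip [([0, 0, 48, 120, 2936], array([241.4, 237.6]), array([0.5712, 0.2136, 0.043 ]))]
scene0 block [[33, 33, 126, 131, 4707], [87, 56, 118, 129, 4115]] ((574.2879638671875, 181.51541137695312), (49.20628356933594, 89.75984954833984), 81.85800170898438)
scene0 stand [[20, 29, 172, 151, 9180]] ((549.8475341796875, -213.0759735107422), (70.0397720336914, 70.38518524169922), 6.6197190284729)
stud [([0, 0, 80, 64, 2880], array([460.44, 260.09]), array([ 0.5598, -0.2136,  0.164 ])), ([22, 31, 34, 28, 725], array([459.35, 265.72]), array([ 0.5474, -0.2149,  0.164 ]))]
handle [  42   42   81  153 6195] [454.73286925 281.48746973]
clip [([2, 6, 50, 45, 832], array([250.5, 232. ]), array([0.5599, 0.2063, 0.043 ])), ([60, 34, 20, 22, 224], array([260.8, 236.5]), array([0.5572, 0.1815, 0.043 ]))]
```

```bash
cat >> h.py <<'E'
from scipy.spatial.transform import Rotation as Rot
def delta(target,yaw_deg):
    s=bot.sense(); R=Rot.from_euler('xyz',s['eef_rot']); Rt=Rot.from_euler('xyz',[180,0,yaw_deg],degrees=True)
    d=np.array(target)-s['tcp_pos']
    print('t',s['clock'],'turn deg',(R.inv()*Rt).as_rotvec(degrees=True).round(2),'shift cm after turn',(Rt.inv().apply(d)*100).round(2),'before turn',(R.inv().apply(d)*100).round(2))
    return s
E
python3 - <<'E'
from meas import *
for name,cb in(('top0',(242,233,12,17)),('scene0',(243,225,17,14))):
    c=dict(np.load(name+'.npz'))
    print(c['img'][cb[1]:cb[1]+cb[3],cb[0]:cb[0]+cb[2],0])
c=dict(np.load('top0.npz'))
g=c['img'][228:268,455:495,0].astype(int); 
for r in range(6,30): print(228+r,''.join('#' if v<60 else '+' if v<120 else '-' if v<190 else '.' for v in g[r]))
c=dict(np.load('scene0.npz'))
g=c['img'][255:305,435:475,0].astype(int)
for r in range(50): print(255+r,''.join('#' if v<60 else '+' if v<120 else '-' if v<190 else '.' for v in g[r]))
E
```

```text
[[105 101 111 148 200 224 225 222 218 220 223 218]
 [ 99 102 117 164 214 226 224 218 209 213 216 204]
 [ 95 102 123 180 222 227 225 224 222 224 222 207]
 [ 95 101 126 183 224 227 226 227 228 230 229 217]
 [ 98 100 123 180 221 226 225 227 227 230 229 217]
 [101  94 112 153 190 207 213 216 222 227 225 211]
 [115  98  98 115 128 139 149 172 206 223 221 202]
 [139 107  95 100 102 105 118 148 201 226 219 195]
 [145 112  99 100 103 113 118 129 181 221 218 191]
 [125 107 101 100 104 116 118 115 148 197 210 190]
 [ 90  96 105 105 104 109 115 122 150 184 202 187]
 [ 76 119 151 144 125 122 142 174 196 203 197 185]
 [ 95 168 213 206 180 175 199 224 227 217 193 178]
 [101 178 226 228 224 223 228 232 231 218 190 172]
 [109 178 225 229 228 229 230 231 228 216 189 168]
 [128 186 223 224 221 222 225 225 221 207 186 161]
 [149 200 224 221 213 213 216 214 209 197 184 157]]
[[121 120 120 123 123 128 129 127 128 131 126 121 125 204 233 231 233]
 [125 123 126 129 131 133 130 123 120 121 121 122 172 233 232 233 233]
 [134 129 126 132 138 141 133 121 121 120 121 160 233 233 233 231 231]
 [129 124 120 123 1
[... 3392 characters left out ...]
##########----........---
290 .-----+++++##############-----.......---
291 .----++++++#############+-----.......---
292 .----++++++#############------......----
293 ..--+++++++#############-----.......----
294 .----+++++#############------.......----
295 .---++++++#############------.......----
296 -----+++++++###########-----........----
297 ...-....++.+++########+-----........----
298 ...-+--.....--++-+###+------.......-----
299 ...-+++++--..---------------.......-----
300 ......---+++----------------.......-----
301 ...........-+++++----------........-----
302 ...............+++++--------.......-----
303 ..................++++++---........-----
304 +--..................++-++-........-----
```

Run:
```python
from h import *
t=dict(np.load('top0.npz')); s=dict(np.load('scene0.npz'))
def ang(c,a,b,z):
    d=onz(c,b,z)-onz(c,a,z); return np.degrees(np.arctan2(d[1],d[0])).round(1),(np.linalg.norm(d)*1e3).round(1)
print('yaw base edge',ang(s,(445,295.5),(456.5,298.5),.085),'top edge',ang(s,(454.5,260),(465,262.5),.158),'collar',ang(s,(439,298.5),(458,303.5),.08))
print('top right edge',ang(t,(485.3,249),(484.8,236),.158))
u=np.array([np.cos(np.radians(-8.05)),np.sin(np.radians(-8.05))]); v=np.array([-u[1],u[0]])
for c,p,b in((t,(247,241.6),(.57726,.18187)),(s,(251.5,231.8),(.57429,.18152))):
    w=onz(c,p,.043)[:2]-b; print('clip in block',w@u,w@v)
for p in((458,196),(244,128)): print(onz(t,p,.033))
print(onz(t,(276,183),.05),onz(t,(510,60),.2))
```

```text
yaw base edge (np.float64(-85.6), np.float64(21.0)) top edge (np.float64(-84.8), np.float64(18.4)) collar (np.float64(-85.6), np.float64(34.8))
top right edge (np.float64(0.5), np.float64(22.6))
clip in block -0.01651699822109004 0.018374848366844908
clip in block -0.016363712579326794 0.020867089288928244
[ 0.66274291 -0.20784834  0.033     ]
[0.79791618 0.21963755 0.033     ]
[0.67936299 0.14928709 0.05      ] [ 0.86427528 -0.26569481  0.2       ]
```

```bash
python3 -m jog '[[[0,0,0],[0,0,-8.2],100],[[0,0,0],[0,0,-8.2],100],[[0,0,0],[0,0,-8.1],100],[[0,0,0],[0,0,0],100]]' 20; python3 -c "
from h import *
delta((.5487,-.2148,.22),186)"
```

```text
clock: 0.5
tcp_pos: [0.1896, 0.5688, 0.2222]
eef_rot: [-3.141, -0.001, -3.035]
force: [0.1, -0.5, 0.6]
grip_width: 1.0
grip_force: 0.0
t 0.5 turn deg [-0.05 -0.03  0.13] shift cm after turn [-27.52 -81.69   0.22] before turn [-27.33 -81.75   0.28]
```

```bash
python3 -m jog '[[[-2.9,-3.6,0],[0,0,0],100],[[-2.9,-3.6,0],[0,0,0],100],[[-2.9,-3.6,0],[0,0,0],100],[[-2.9,-3.6,0],[0,0,0],100],[[-2.9,-3.6,0],[0,0,0],100],[[-2.9,-3.6,0],[0,0,0],100],[[-2.9,-3.6,0],[0,0,0],100],[[-2.9,-3.6,0],[0,0,0],100],[[-0.4,-4.4,0],[0,0,0],100],[[-0.4,-4.4,0],[0,0,0],100]]'; python3 -m jog '[[[-0.4,-4.4,0],[0,0,0],100],[[-0.4,-4.4,0],[0,0,0],100],[[-0.4,-4.4,0],[0,0,0],100],[[-0.4,-4.4,0],[0,0,0],100],[[-0.4,-4.4,0],[0,0,0],100],[[-0.3,-4.4,0],[0,0,0],100],[[-0.3,-4.4,0],[0,0,0],100],[[-0.3,-4.4,0],[0,0,0],100],[[-0.3,-4.4,0],[0,0,0],100],[[0,0,0],[0,0,0],100]]';  python3 -c "
from h import *
delta((.5487,-.2148,.103),186)"
```

```text
clock: 1.5
tcp_pos: [0.469, 0.2189, 0.2224]
eef_rot: [-3.141, -0.0, -3.04]
force: [0.1, -1.0, -0.1]
grip_width: 0.999
grip_force: 0.0
clock: 2.5
tcp_pos: [0.543, -0.1751, 0.2226]
eef_rot: [-3.139, 0.001, -3.044]
force: [-0.6, -0.3, 0.7]
grip_width: 0.996
grip_force: 0.0
t 2.5 turn deg [-0.17  0.06 -0.42] shift cm after turn [-0.16 -4.01 11.96] before turn [-0.17 -3.97 11.97]
```

```bash
python3 -m jog '[[[-0.1,-2,0],[-0.1,0,-0.4],100],[[-0.1,-2,0],[0,0,0],100],[[0,0,0],[0,0,0],100],[[0,0,0],[0,0,0],100]]'
python3 - <<'E'
from h import *
delta((.5487,-.2148,.103),186)
c=grab('scene','scene1'); i=cv2.imread('pics/scene1.png')[200:320,390:550]; cv2.imwrite('pics/crop2.png',cv2.resize(i,(800,600),interpolation=cv2.INTER_CUBIC))
E
```

```text
clock: 2.9
tcp_pos: [0.548, -0.2091, 0.2224]
eef_rot: [3.139, -0.0, -3.031]
force: [0.1, -0.3, 0.7]
grip_width: 0.998
grip_force: 0.0
t 2.9 turn deg [ 0.14 -0.02  0.35] shift cm after turn [-1.000e-02 -5.800e-01  1.194e+01] before turn [-1.000e-02 -6.100e-01  1.194e+01]
```

View pics/crop2.png

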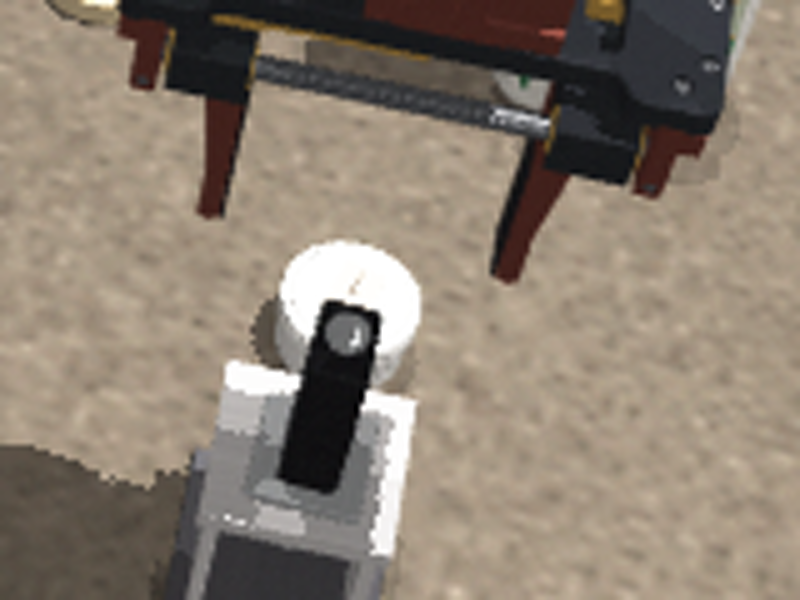

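The gripper stands open above the gauge, fingertips at scene pixels (432,243) and (491,256), straddling the handle. Next I'll centre it and descend.

```bash
python3 -m jog '[[[0,-0.6,0],[0.1,0,0.3],100],[[0,0,3],[0,0,0],100],[[0,0,3],[0,0,0],100],[[0,0,2],[0,0,0],100],[[0,0,0],[0,0,0],100],[[0,0,0],[0,0,0],100]]'
python3 - <<'E'
from h import *
c=dict(np.load('scene1.npz')); print(proj(c,(.548,-.2091,.2224)))
delta((.5487,-.2148,.103),186)
E
```

```text
clock: 3.55
tcp_pos: [0.5489, -0.215, 0.1429]
eef_rot: [3.142, -0.0, -3.034]
force: [0.1, -0.7, 1.4]
grip_width: 0.998
grip_force: 0.0
[461.83976779 243.93277541]
t 3.55 turn deg [ 0.   -0.02  0.18] shift cm after turn [0.02 0.02 3.99] before turn [0.02 0.02 3.99]
```

```bash
python3 -m jog '[[[0,0,2],[0,0,0],100],[[0,0,2],[0,0,0],100],[[0,0,0],[0,0,0],100],[[0,0,0],[0,0,0],100]]'; python3 -m jog '[[[0,0,0],[0,0,0],20],[[0,0,0],[0,0,0],15],[[0,0,0],[0,0,0],15],[[0,0,0],[0,0,0],15],[[0,0,0],[0,0,0],15],[[0,0,0],[0,0,0],15],[[0,0,0],[0,0,0],15]]' 30
```

```text
clock: 3.95
tcp_pos: [0.5495, -0.2156, 0.1039]
eef_rot: [-3.141, 0.001, -3.034]
force: [-0.2, -0.3, 1.3]
grip_width: 0.998
grip_force: 0.0
clock: 4.65
tcp_pos: [0.5488, -0.2153, 0.1026]
eef_rot: [-3.142, -0.0, -3.034]
force: [-1.0, 0.6, -0.6]
grip_width: 0.404
grip_force: 0.0
```

```bash
python3 -m jog '[[[0,0,0],[0,0,0],15],[[0,0,0],[0,0,0],15],[[0,0,0],[0,0,0],15],[[0,0,0],[0,0,0],15],[[0,0,0],[0,0,0],15],[[0,0,0],[0,0,0],15]]' 30
```

```text
clock: 5.25
tcp_pos: [0.5487, -0.2153, 0.1026]
eef_rot: [-3.142, -0.0, -3.034]
force: [0.6, -0.7, 0.2]
grip_width: 0.253
grip_force: 30.0
```

```bash
python3 -m jog '[[[0,0,-1],[0,0,0],15],[[0,0,-2],[0,0,0],15],[[0,0,-2],[0,0,0],15],[[0,0,-2],[0,0,0],15],[[0,0,-2],[0,0,0],15],[[0,0,-2],[0,0,0],15],[[0,0,-1],[0,0,0],15],[[0,0,0],[0,0,0],15],[[0,0,0],[0,0,0],15]]'; python3 -c "
from h import *
delta((.5596,.1840,.22),172)"
```

```text
clock: 6.15
tcp_pos: [0.5484, -0.2151, 0.2222]
eef_rot: [3.141, -0.001, -3.034]
force: [-0.4, 0.1, -1.6]
grip_width: 0.247
grip_force: 30.0
t 6.15 turn deg [ 1.000e-02 -4.000e-02  1.416e+01] shift cm after turn [ 4.45 39.68  0.22] before turn [-5.4  39.56  0.23]
```

```bash
python3 -m jog '[[[0,0,0],[0,0,7.1],15],[[0,0,0],[0,0,7.1],15],[[0.6,5,0],[0,0,0],15],[[0.6,5,0],[0,0,0],15],[[0.6,4.9,0],[0,0,0],15],[[0.6,4.9,0],[0,0,0],15],[[0.6,4.9,0],[0,0,0],15],[[0.5,4.9,0],[0,0,0],15],[[0.5,4.9,0],[0,0,0],15],[[0.4,4.9,0],[0,0,0],15]]'; python3 -m jog '[[[0,0,0],[0,0,0],15],[[0,0,0],[0,0,0],15],[[0,0,0],[0,0,0],15]]'; python3 -c "
from h import *
delta((.5596,.1840,.14),172)"
```

```text
clock: 7.15
tcp_pos: [0.559, 0.1821, 0.2211]
eef_rot: [-3.141, -0.002, 3.001]
force: [0.7, -0.6, -2.0]
grip_width: 0.249
grip_force: 30.0
clock: 7.45
tcp_pos: [0.5596, 0.1793, 0.2215]
eef_rot: [-3.14, -0.002, 3.001]
force: [0.7, -0.8, -1.6]
grip_width: 0.248
grip_force: 30.0
t 7.45 turn deg [-0.08 -0.11 -0.05] shift cm after turn [0.07 0.47 8.15] before turn [0.05 0.48 8.15]
```

```bash
python3 -m jog '[[[0.1,0.5,0],[0,0,0],15],[[0,0,3],[0,0,0],15],[[0,0,3],[0,0,0],15],[[0,0,2],[0,0,0],15],[[0,0,1],[0,0,0],15],[[0,0,0],[0,0,0],15],[[0,0,0],[0,0,0],15],[[0,0,0],[0,0,0],15]]'
python3 - <<'E'
from h import *
s=delta((.5596,.1840,.095),172)
c=grab('scene','scene2'); d=grab('top','top2')
p=s['tcp_pos']-[0,0,.0726]; print('tip',p,proj(c,p),'mark',proj(c,(.5596,.184,.015)),'rim mark',proj(c,(.5596,.184,.04)))
i=cv2.imread('pics/scene2.png')[175:265,215:335]; j=cv2.imread('pics/top2.png')[195:285,200:320]
cv2.imwrite('pics/crop3.png',cv2.resize(i,(800,600),interpolation=cv2.INTER_CUBIC))
E
```

```text
clock: 8.25
tcp_pos: [0.5612, 0.1854, 0.134]
eef_rot: [3.141, 0.002, 3.001]
force: [0.2, -0.6, -1.9]
grip_width: 0.248
grip_force: 30.0
t 8.25 turn deg [ 0.04  0.13 -0.06] shift cm after turn [ 0.14 -0.16  3.9 ] before turn [ 0.15 -0.16  3.9 ]
tip [0.56116928 0.18537653 0.06136609] [259.1390092  228.88609846] mark [261.33872075 243.57534155] rim mark [260.31285104 236.16519018]
```

View pics/crop3.png

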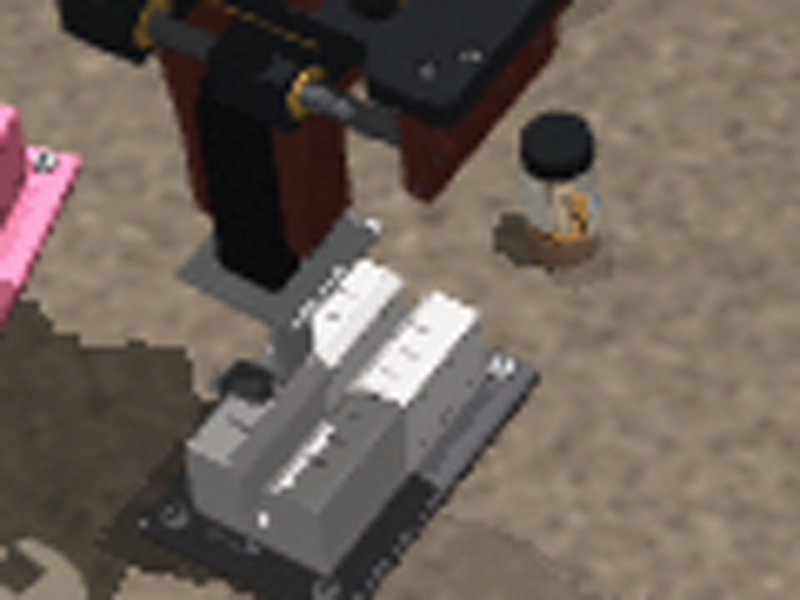

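The blade hangs over the slot with its tip at scene pixel about (259,229), as predicted, and the collar runs parallel to the block. The clip is at (251,232), right beside it. Next I'll correct 2 mm and insert.

```bash
python3 -m jog '[[[0.1,-0.2,0],[0,0.1,0],15],[[0,0,0],[0,0,0],15],[[0,0,0],[0,0,0],15],[[0,0,0],[0,0,0],15]]'; python3 -m jog '[[[0,0,0.7],[0,0,0],15],[[0,0,0.7],[0,0,0],15],[[0,0,0.7],[0,0,0],15],[[0,0,0.5],[0,0,0],15],[[0,0,0.5],[0,0,0],15],[[0,0,0],[0,0,0],15],[[0,0,0],[0,0,0],15],[[0,0,0],[0,0,0],15]]'; python3 -c "
from h import *
delta((.5596,.1840,.0816),172)"
```

```text
clock: 8.75
tcp_pos: [0.5587, 0.1835, 0.1327]
eef_rot: [-3.142, -0.002, 3.001]
force: [1.0, -0.4, -1.1]
grip_width: 0.247
grip_force: 30.0
clock: 9.55
tcp_pos: [0.5589, 0.1836, 0.1019]
eef_rot: [3.142, -0.001, 3.001]
force: [0.7, -0.1, -1.4]
grip_width: 0.25
grip_force: 30.0
t 9.55 turn deg [ 0.01 -0.07 -0.04] shift cm after turn [-0.06  0.05  2.03] before turn [-0.06  0.05  2.02]
```

```bash
python3 -m jog '[[[0,0,0.4],[0,0,0],15],[[0,0,0.4],[0,0,0],15],[[0,0,0.3],[0,0,0],15],[[0,0,0],[0,0,0],15],[[0,0,0],[0,0,0],15],[[0,0,0],[0,0,0],15],[[0,0,0],[0,0,0],15]]'; python3 -m jog '[[[0,0,0.2],[0,0,0],15],[[0,0,0.2],[0,0,0],15],[[0,0,0.2],[0,0,0],15],[[0,0,0],[0,0,0],15],[[0,0,0],[0,0,0],15],[[0,0,0],[0,0,0],15],[[0,0,0],[0,0,0],15]]'; python3 -m jog '[[[0,0,0.2],[0,0,0],15],[[0,0,0.1],[0,0,0],15],[[0,0,0],[0,0,0],15],[[0,0,0],[0,0,0],15],[[0,0,0],[0,0,0],15],[[0,0,0],[0,0,0],15]]'
```

```text
clock: 10.25
tcp_pos: [0.5588, 0.1836, 0.0907]
eef_rot: [-3.142, -0.002, 3.001]
force: [-0.2, 0.3, -2.2]
grip_width: 0.25
grip_force: 30.0
clock: 10.95
tcp_pos: [0.5589, 0.1835, 0.0848]
eef_rot: [3.142, -0.001, 3.001]
force: [0.2, -0.5, 1.8]
grip_width: 0.251
grip_force: 30.0
clock: 11.55
tcp_pos: [0.5588, 0.1835, 0.0817]
eef_rot: [3.142, -0.001, 3.001]
force: [0.7, -0.3, 2.2]
grip_width: 0.249
grip_force: 30.0
```

```bash
python3 -m jog '[[[0,0,0],[0,0,0],15],[[0,0,0],[0,0,0],15]]'
python3 - <<'E'
from h import *
c=grab('scene','scene3'); F=[]
for k in range(6): bot.camera('top'); s=bot.sense(); F.append(s['force'])
print(np.mean(F,0),s['tcp_pos'],s['eef_rot'],s['clock'])
cv2.imwrite('pics/crop4.png',cv2.resize(cv2.imread('pics/scene3.png')[180:270,215:335],(800,600),interpolation=cv2.INTER_CUBIC))
E
```

```text
clock: 11.75
tcp_pos: [0.5588, 0.1836, 0.0817]
eef_rot: [3.142, -0.001, 3.001]
force: [0.4, 0.1, 1.7]
grip_width: 0.251
grip_force: 30.0
[0.26119855 0.580195   2.6273653 ] [0.55878979 0.18355824 0.08165241] [ 3.14158268e+00 -1.50134314e-03  3.00132742e+00] 12.1
```

View pics/crop4.png

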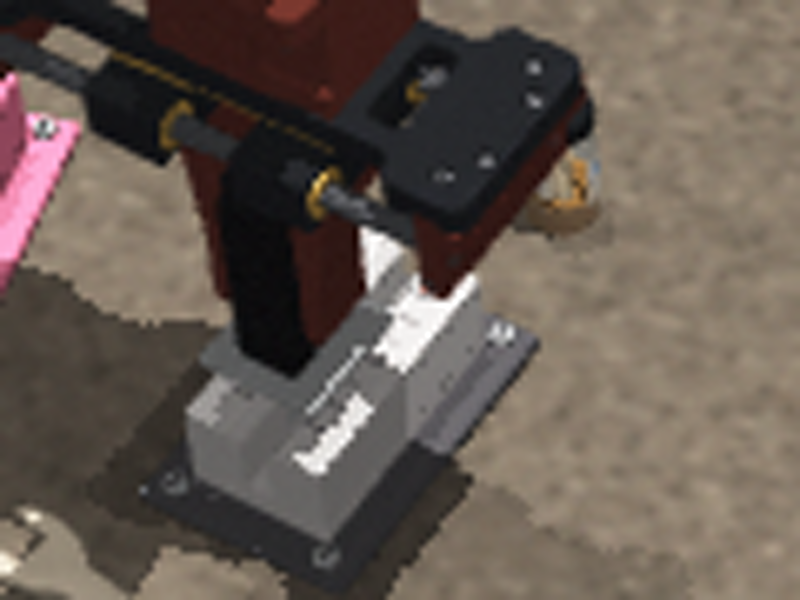

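The gauge is upright in the fingers with its blade in the slot, the collar (near corner about scene pixel (260,242)) just above the rim. The vial, pink block and spanner are undisturbed. One check of the collar corner, then hand-in.

Run:
```python
from h import *
c=dict(np.load('scene3.npz'))
for a,b in((-.023,-.021),(-.023,.021),(.023,-.021)):
    u=np.array([.990,-.140]);v=np.array([.14,.99]); p=np.array([.5588,.1836])+a*u+b*v
    print((proj(c,(*p,.061))-[215,180])*6.667)
```

```text
[311.34977706 413.91028567]
[195.55837164 358.29134728]
[395.97955244 310.0601113 ]
```

```bash
python3 -c "
from plant import bot
print(bot.finish_job())"
```

```text
the job is handed in; nothing more can be done
None
```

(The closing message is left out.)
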